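Put the highlighters away in the desk tray

ROBOT

A 6-joint arm with a two-finger parallel gripper is mounted at the origin on the work surface. World frame = base frame: x ahead of the robot, y to its left, z up, the work surface at z = 0. Lengths are in m, angles in rad, forces in N, time in s.
With the tool pointing down it reaches from about 0.4 to 0.825 m from the base axis. Payload 7 kg.
Tool frame: the origin (TCP) lies at the very end of the fingers, on their centre line; the grasp point (between the pads) lies 19 mm behind it; x points along the fingers, y is the direction in which the jaws open and shut, and the axes are right-handed (so a half turn about x gives the same grasp; the last joint's range is limited). The gripper opens to 88 mm and grips with 3 to 60 N. Pads are 19 mm wide; open, the fingers measure 130 mm over their backs; the gripper's body (78 mm by 193 mm) begins 47 mm behind the grasp point.
Start: joints at [-1.031, 0.359, 0.012, 0, -1.224, -0.288], TCP at [0.168, -0.654, 0.227] pointing down, gripper open.
Joint ranges: [-3.07, 3.07], [-1.43, 2.12], [-1.02, 1.25], [-3.03, 1.67], [-3.05, -0], [-3.03, 3.03]. Speed limits (rad/s): [2.39, 2.39, 3.01, 3.14, 3.14, 3.14].

INTERFACE

Orientations are given as [roll, pitch, yaw] about the fixed x, y, z axes, in that order (R = Rz(yaw) Ry(pitch) Rx(roll)).
In Python, from station import arm gives the robot as it stands.
- The arm moves only by the shell command python3 -m inch 'ROWS' [OPENING] [FORCE]. ROWS is text: rows parted by semicolons, each of 6 numbers parted by spaces: the shift along the world's x, y, z in units of 30 mm (1.0 is 30 mm), then the turn, a rotation vector about the world's x, y, z in units of 5 degrees (1.0 is 5 degrees). In form: dx dy dz wx wy wz; .... A call has 1 to 12 rows; each row shifts and turns the commanded pose from where the row before left it; what a row does not reach is not made up. A row lasts 1/8 s, in which the tool goes at most 62.5 mm and 10.7 degrees, less where a joint would pass 70% of its speed; a pose out of reach is approached as far as the arm can. A call is refused whole if a number of a shift passes 1 or a number of a turn 1, either way. A call with a gripper value outside its range is refused whole. OPENING is the opening, from 0 (shut) to 1 (fully open), set as the call begins (- or left out, the last holds). The fingers move at their own pace and stop on an object; FORCE is the grip in N (left out, the last holds). Time passes only in rows, so rows that do not move let the fingers close. It gives the time, the measured TCP pose, the force and the opening at its end, in the units of the state.
- arm.get_state(): the state, without advancing time (a new reading comes with each control period).
- arm.grab_frame(name): name is "scene" or "top"; returns a dict with "frame" (384x512x3 uint8, red, green, blue), "range_z" (384x512 float32, m along the optical axis (not along the pixel's ray), 0 where there is no reading), "mtx" (3x3 intrinsics, pixels), "dist_coeffs" ([k1, k2, p1, p2, k3] as OpenCV has them; the pictures are not rectified), "pose" (4x4, takes a point from camera to world coordinates). Camera axes: x right, y up, looking along -z (the intrinsics and any distortion apply to the point x, -y, -z); pixel columns grow to the right and rows downward; lengths in m; the calibration is good to about 2 mm. A picture is of the moment at which its call begins.
- arm.job_done(): hands the job in, once; it reports no verdict.
Trained networks look in a picture, given as the dict that the camera call returned (one of the last four; its "shot" number tells which), for a name from the list of things; names that differ only in an ending like _2 or _b are one class to them, and where a whole thing is asked for, a point or a joint stands for the part that bears it (a point fixed in the world has none). Each returns a list of dicts, best first, with "confidence" (0 to 1); they miss things now and then, are a little off and sometimes report something else, mostly with a low value. They report only what shows in the picture. A call takes as long as a camera call. They do not tell look-alikes from the thing itself.
- arm.search_frame(picture, target): "extent" ([centre column, centre row, width, height] as shares, 0 to 1, of the picture: columns of its width, rows of its height, round what is visible of it).
- arm.masks_of(picture, target): "mask" (384x512 bool, what is visible of it) and "extent" ([centre column, centre row, width, height] as shares, 0 to 1, of the picture: columns of its width, rows of its height, round what is visible of it).
- arm.place_of(picture, target): "position" ([column, row] as shares, 0 to 1, of the picture: columns of its width, rows of its height: a listed point, or the origin of a listed thing).
The state is a dict: "t": time; "q": joint angles; "qd": joint speeds; "joint_efforts": joint torques, N m; "eef_pos": TCP position; "ee_rot": TCP orientation; "force": force on the tool from outside, world axes, zero at the start; "moment": the same for the moment, N m; "width": finger opening in m.
Only numpy, scipy, OpenCV 4.12 (cv2) and the standard library are available. Lean on these libraries where they do the work, as an engineer would, in place of code of your own. Each camera call takes 0.05 s, during which the arm holds its last target. There are 200 camera calls.

TASK

Tidy the desk: lay the yellow and the green highlighter flat in the wooden desk tray, one in each lane (either one), straight along the lane and both with the black cap towards the brass end of the tray. Lower each pen right down onto the lane before you let go of it rather than dropping it in, and do not disturb the other things on the desk.

Things in the scene. Friction and masses are not known exactly. Their poses are not given: they have to be found in the camera images.
- yellow: highlighter pen, a flat-sided bar 140 mm long, 22 mm wide, 18 mm thick, 30 to 55 g: yellow barrel (88 mm), a thin white band, then a black cap (52 mm long). It lies flat on the desk, apart from the other things. Origin: centre of its underside. x: along the pen towards the black cap; y: across its width; z: up. Grip it across its width at mid-length, where it balances
- green: highlighter pen, a flat-sided bar 140 mm long, 22 mm wide, 18 mm thick, 30 to 55 g: green barrel (88 mm), a thin white band, then a black cap (52 mm long). It lies flat on the desk, apart from the other things. Origin: centre of its underside. x: along the pen towards the black cap; y: across its width; z: up. Grip it across its width at mid-length, where it balances
- yellow_mid (a point): centre of the yellow pen, 9 mm above its underside; axes as the pen's
- green_mid (a point): centre of the green pen, 9 mm above its underside; axes as the pen's
- yellow_cap (a point): point in the yellow pen's black cap, 50 mm from the pen's centre
- green_cap (a point): point in the green pen's black cap, 50 mm from the pen's centre
- tray: dark-wood desk tray, loose, 0.8 kg, 206 mm (x) by 166 mm (y), with two grey-lined lanes along x, each 190 x 72 mm inside. Its +x end alone is brass: wall plus a 20 mm foot plate outside it. Outer walls 8 mm thick, tops 12 mm above the desk; floor 5 mm thick; middle divider 6 mm thick, top 9 mm above the desk. Origin: centre of the 206 x 166 underside. x: towards the brass end; z: up
- lane_a (a point): centre of the floor of the lane on the tray's +y side, 39 mm from the tray's middle and 5 mm above the desk; axes as the tray's
- lane_b (a point): centre of the floor of the lane on the tray's -y side, 39 mm from the tray's middle and 5 mm above the desk; axes as the tray's
- eraser: bystander: white eraser in a blue sleeve, 58 x 22 x 13 mm, loose; origin under its centre
- tape: bystander: amber roll of tape lying flat, 80 mm across, 19 mm high, loose; origin under its centre
- stapler: bystander: red and black stapler, 150 x 36 mm, 46 mm high, loose; origin under its centre
- mugjar: bystander: glass mug with a handle, 76 mm across, 125 mm high, loose; origin under its centre
- penjar: bystander: glass jar of pencils and brushes, 80 mm across, jar 100 mm and pencils up to 206 mm high, loose; origin under its centre
Things that resemble listed ones, but are neither listed nor needed, are in the scene too. There is more than one size of the yellow; the one meant has the size given above. There is more than one size of the green; the one meant has the size given above.

How it is judged:
On the way, in this order (a step that is already met when the one before it is completed fails the run):
1. the first pen, of either colour, is lowered onto a lane, rightly turned, while still in the fingers (less than 12 mm above its resting height) (((contact force between the fingers and yellow above 0.5 N and ((x of yellow_mid in the frame of lane_a between -0.03 and 0.03 m and y of yellow_mid in the frame of lane_a between -0.028 and 0.028 m and z of yellow_mid in the frame of lane_a between 0.003 and 0.021 m and x of yellow_cap in the frame of tray above 0.015 m and angle between the x axis of yellow and the x axis of tray, either way round below 0.25 rad and angle between yellow's own x axis and vertical between 1.44 and 1.7 rad) or (x of yellow_mid in the frame of lane_b between -0.03 and 0.03 m and y of yellow_mid in the frame of lane_b between -0.028 and 0.028 m and z of yellow_mid in the frame of lane_b between 0.003 and 0.021 m and x of yellow_cap in the frame of tray above 0.015 m and angle between the x axis of yellow and the x axis of tray, either way round below 0.25 rad and angle between yellow's own x axis and vertical between 1.44 and 1.7 rad))) or (contact force between the fingers and green above 0.5 N and ((x of green_mid in the frame of lane_a between -0.03 and 0.03 m and y of green_mid in the frame of lane_a between -0.028 and 0.028 m and z of green_mid in the frame of lane_a between 0.003 and 0.021 m and x of green_cap in the frame of tray above 0.015 m and angle between the x axis of green and the x axis of tray, either way round below 0.25 rad and angle between green's own x axis and vertical between 1.44 and 1.7 rad) or (x of green_mid in the frame of lane_b between -0.03 and 0.03 m and y of green_mid in the frame of lane_b between -0.028 and 0.028 m and z of green_mid in the frame of lane_b between 0.003 and 0.021 m and x of green_cap in the frame of tray above 0.015 m and angle between the x axis of green and the x axis of tray, either way round below 0.25 rad and angle between green's own x axis and vertical between 1.44 and 1.7 rad))))), for 0.1 s.
2. with the first pen lying released in its lane, the other is lowered onto the other lane in the same way, while still in the fingers ((((x of yellow_mid in the frame of lane_a between -0.03 and 0.03 m and y of yellow_mid in the frame of lane_a between -0.028 and 0.028 m and z of yellow_mid in the frame of lane_a between 0.003 and 0.021 m and x of yellow_cap in the frame of tray above 0.015 m and angle between the x axis of yellow and the x axis of tray, either way round below 0.25 rad and angle between yellow's own x axis and vertical between 1.44 and 1.7 rad) and (x of green_mid in the frame of lane_b between -0.03 and 0.03 m and y of green_mid in the frame of lane_b between -0.028 and 0.028 m and z of green_mid in the frame of lane_b between 0.003 and 0.021 m and x of green_cap in the frame of tray above 0.015 m and angle between the x axis of green and the x axis of tray, either way round below 0.25 rad and angle between green's own x axis and vertical between 1.44 and 1.7 rad)) or ((x of yellow_mid in the frame of lane_b between -0.03 and 0.03 m and y of yellow_mid in the frame of lane_b between -0.028 and 0.028 m and z of yellow_mid in the frame of lane_b between 0.003 and 0.021 m and x of yellow_cap in the frame of tray above 0.015 m and angle between the x axis of yellow and the x axis of tray, either way round below 0.25 rad and angle between yellow's own x axis and vertical between 1.44 and 1.7 rad) and (x of green_mid in the frame of lane_a between -0.03 and 0.03 m and y of green_mid in the frame of lane_a between -0.028 and 0.028 m and z of green_mid in the frame of lane_a between 0.003 and 0.021 m and x of green_cap in the frame of tray above 0.015 m and angle between the x axis of green and the x axis of tray, either way round below 0.25 rad and angle between green's own x axis and vertical between 1.44 and 1.7 rad))) and ((contact force between the fingers and yellow above 0.5 N and contact force between the fingers and green below 0.1 N) or (contact force between the fingers and green above 0.5 N and contact force between the fingers and yellow below 0.1 N))), for 0.1 s.
At the end, for the whole second after the job is handed in: Both pens lie released and still in the tray, one per lane: level within 7 degrees, within 14 degrees of the lane's direction, centre within 30 mm along and 28 mm across of the lane's centre and 3 to 16 mm above its floor, black cap at least 15 mm to the brass side of the tray's middle ((((x of yellow_mid in the frame of lane_a between -0.03 and 0.03 m and y of yellow_mid in the frame of lane_a between -0.028 and 0.028 m and z of yellow_mid in the frame of lane_a between 0.003 and 0.016 m and x of yellow_cap in the frame of tray above 0.015 m and angle between the x axis of yellow and the x axis of tray, either way round below 0.25 rad and angle between yellow's own x axis and vertical between 1.44 and 1.7 rad) and (x of green_mid in the frame of lane_b between -0.03 and 0.03 m and y of green_mid in the frame of lane_b between -0.028 and 0.028 m and z of green_mid in the frame of lane_b between 0.003 and 0.016 m and x of green_cap in the frame of tray above 0.015 m and angle between the x axis of green and the x axis of tray, either way round below 0.25 rad and angle between green's own x axis and vertical between 1.44 and 1.7 rad)) or ((x of yellow_mid in the frame of lane_b between -0.03 and 0.03 m and y of yellow_mid in the frame of lane_b between -0.028 and 0.028 m and z of yellow_mid in the frame of lane_b between 0.003 and 0.016 m and x of yellow_cap in the frame of tray above 0.015 m and angle between the x axis of yellow and the x axis of tray, either way round below 0.25 rad and angle between yellow's own x axis and vertical between 1.44 and 1.7 rad) and (x of green_mid in the frame of lane_a between -0.03 and 0.03 m and y of green_mid in the frame of lane_a between -0.028 and 0.028 m and z of green_mid in the frame of lane_a between 0.003 and 0.016 m and x of green_cap in the frame of tray above 0.015 m and angle between the x axis of green and the x axis of tray, either way round below 0.25 rad and angle between green's own x axis and vertical between 1.44 and 1.7 rad))) and contact force between the fingers and yellow below 0.1 N and linear speed of each of yellow, green below 0.02 m/s and contact force between the fingers and green below 0.1 N); the robot touches nothing.
It fails at once if the eraser is moved by more than 30 mm (distance of eraser from where it was at the start of the episode above 0.03 m).
It fails at once if the tape roll is moved by more than 30 mm (distance of tape from where it was at the start of the episode above 0.03 m).
It fails at once if the stapler is moved by more than 30 mm (distance of stapler from where it was at the start of the episode above 0.03 m).
It fails at once if the glass mug is moved by more than 30 mm (distance of mugjar from where it was at the start of the episode above 0.03 m).
It fails at once if the pencil jar is moved by more than 30 mm (distance of penjar from where it was at the start of the episode above 0.03 m).
It also fails if it takes over 67 s, if anything falls off the work surface, if the arm or the gripper's body presses on something with over 40 N, if the wrist force passes 120 N, or if a joint passes its speed limit or range.

## Working session

There is one attempt and no reset: what is moved stays moved. The work goes in short steps, Python scripts to look and compute and a shell command to move; the robot and the scene stay as the last step left them, time stands still between calls to the robot, and variables do not carry over. Pictures are saved under pics/ and viewed, about 8 in all and at most 12, crops included, and the job is handed in when it is done.

```bash
mkdir -p pics; cat > h.py <<'E'
import numpy as np, cv2
from station import arm
def grab(n,fn=None):
    p=arm.grab_frame(n)
    if fn: cv2.imwrite('pics/'+fn,p['frame'][:,:,::-1])
    return p
def cloud(p):
    H,W=p['range_z'].shape
    u,v=np.meshgrid(np.arange(W),np.arange(H))
    pts=np.stack([u,v],-1).reshape(-1,1,2).astype(np.float64)
    n=cv2.undistortPoints(pts,np.array(p['mtx'],float),np.array(p['dist_coeffs'],float)).reshape(H,W,2)
    z=p['range_z']
    c=np.stack([n[...,0]*z,-n[...,1]*z,-z],-1)
    T=np.array(p['pose']); return c@T[:3,:3].T+T[:3,3]
E
python3 - <<'E'
from h import *
for n in('top','scene'):
    p=grab(n,n+'0.png'); c=cloud(p)
    print(n,np.round(p['pose'],3).tolist(),np.round(p['mtx'],1).tolist(),p['dist_coeffs'])
    for t in('yellow','green','tray'):
        for m in arm.masks_of(p,t):
            k=m['mask']&(p['range_z']>0); w=c[k]
            if len(w)<5: continue
            q=w[:,:2].astype(np.float32); r=cv2.minAreaRect(q)
            print(t,round(m['confidence'],2),np.round(np.array(m['extent'])*[512,384,512,384]),'med',np.round(np.median(w,0),3),'rect',np.round(r[0],3),np.round(r[1],3),round(r[2],1))
print(arm.get_state())
E
```

```text
top [[0.006, 0.99, -0.139, 0.342], [-1.0, 0.006, 0.006, 0.007], [0.007, 0.139, 0.99, 1.283], [0.0, 0.0, 0.0, 1.0]] [[402.0, 0.0, 258.9], [0.0, 402.0, 192.4], [0.0, 0.0, 1.0]] [0.02318653 0.         0.         0.         0.        ]
yellow 0.77 [309. 220.  41.  31.] med [ 0.434 -0.152  0.018] rect [ 0.434 -0.158] [0.139 0.026] 56.4
yellow 0.76 [316. 268.  21.  30.] med [ 0.294 -0.177  0.014] rect [ 0.294 -0.177] [0.1   0.016] 28.0
yellow 0.71 [377. 241.  39.  52.] med [ 0.366 -0.367  0.023] rect [ 0.365 -0.372] [0.035 0.177] 55.9
green 0.66 [355. 142.  28.   8.] med [ 0.692 -0.309  0.012] rect [ 0.695 -0.309] [0.099 0.019] 81.2
green 0.61 [314. 169.  32.  30.] med [ 0.603 -0.184  0.017] rect [ 0.603 -0.179] [0.028 0.143] 31.3
tray 0.89 [179. 178.  76.  81.] med [0.579 0.259 0.006] rect [0.582 0.261] [0.229 0.169] 33.5
scene [[0.54, -0.704, 0.462, 0.998], [0.842, 0.443, -0.309, -0.348], [0.012, 0.555, 0.831, 0.973], [0.0, 0.0, 0.0, 1.0]] [[349.4, 0.0, 251.6], [0.0, 349.4, 190.4], [0.0, 0.0, 1.0]] [-0.06031446  0.          0.          0.          0.        ]
yellow 0.66 [135. 225.  20. 
[... 394 characters left out ...]
  73.  62.] med [0.586 0.257 0.006] rect [0.58  0.263] [0.23  0.182] 33.5
{'t': 0.4, 'q': array([-1.03091248e+00,  3.58745967e-01,  1.18168812e-02, -5.38859591e-05,
       -1.22410585e+00, -2.88091742e-01]), 'qd': array([-0.00176742, -0.00225758,  0.00067232, -0.00123743, -0.00021125,
       -0.00261721]), 'joint_efforts': array([-2.12409235e-03, -5.81674397e+01,  2.92919040e+01,  6.99348316e+00,
        1.08083279e-02, -8.33497052e-05]), 'eef_pos': array([ 0.16813326, -0.65365072,  0.22642083]), 'ee_rot': array([1.64962105, 1.57055239, 1.90139484]), 'force': array([ 0.19516154, -0.72271665,  1.01287533]), 'moment': array([ 0.02496521, -0.01586721,  0.02025373]), 'width': 0.0877513508818576}
```

```bash
python3 - <<'E'
import cv2
a=cv2.imread('pics/top0.png')
cv2.imwrite('pics/top0c.png',cv2.resize(a[100:310,130:410],None,fx=2.85,fy=2.85,interpolation=cv2.INTER_CUBIC))
E
```

```text
(no output)
```

View pics/top0c.png

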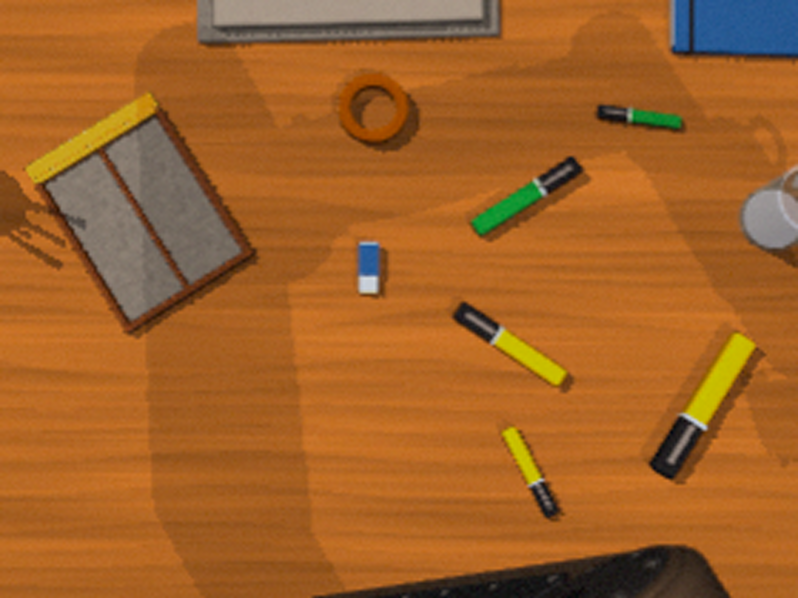

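View pics/scene0.png

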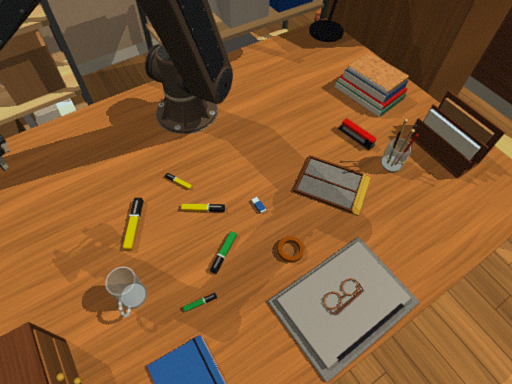

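```bash
cat > m.py <<'E'
from h import *
from scipy.spatial.transform import Rotation as R
def pens(views=('top','scene'),names=('yellow','green')):
    for n in views:
        p=grab(n); c=cloud(p); f=p['frame'].astype(int)
        for t in names:
            for m in arm.masks_of(p,t):
                k=cv2.dilate(m['mask'].astype(np.uint8),np.ones((5,5)))>0
                k&=(p['range_z']>0)&(c[...,2]>0.013); w=c[k]
                if len(w)<20: continue
                ctr,s,_=cv2.minAreaRect(w[:,:2].astype(np.float32))
                vx,vy,_,_=cv2.fitLine(w[:,:2].astype(np.float32),cv2.DIST_L2,0,.001,.001).ravel()
                dark=c[k&(f.max(-1)<70)]; d=np.array([vx,vy])
                if len(dark) and (dark[:,:2].mean(0)-ctr)@d<0: d=-d
                print(n,t,'L,W',np.round(sorted(s),3),'ctr',np.round(ctr,4),'top z',round(np.percentile(w[:,2],70),4),'yaw',round(np.degrees(np.arctan2(d[1],d[0])),1))
E
python3 - <<'E'
from m import *
pens()
for n in('top','scene'):
    p=grab(n); c=cloud(p)
    f=p['frame'].astype(int)
    for t in('tray','penjar','stapler','tape','eraser','mugjar'):
        for m in arm.masks_of(p,t)[:1]:
            k=m['mask']&(p['range_z']>0); w=c[k]
            r=cv2.minAreaRect(w[:,:2].astype(np.float32))
            print(n,t,round(m['confidence'],2),np.round(r[0],3),np.round(r[1],3),round(r[2],1),'zmax',w[:,2].max().round(3))
            if t=='tray':
                b=c[k&(f[...,0]>150)&(f[...,1]>110)&(f[...,2]<90)]; print('brass',np.round(b.mean(0),4), 'floor',np.round(np.percentile(w[:,2],[10,50,95]),4))
s=arm.get_state(); print(np.round(R.from_euler('xyz',s['ee_rot']).as_matrix(),3))
E
```

```text
top yellow L,W [0.022 0.138] ctr [ 0.4321 -0.1573] top z 0.0194 yaw 56.2
top yellow L,W [0.016 0.101] ctr [ 0.2932 -0.1781] top z 0.016 yaw -152.9
top yellow L,W [0.029 0.177] ctr [ 0.3666 -0.3702] top z 0.0245 yaw 146.6
top green L,W [0.014 0.094] ctr [ 0.6932 -0.3075] top z 0.0153 yaw 82.6
top green L,W [0.022 0.139] ctr [ 0.5994 -0.1773] top z 0.0192 yaw -56.7
top green L,W [0.022 0.138] ctr [ 0.4321 -0.1573] top z 0.0194 yaw 56.2
scene yellow L,W [0.032 0.176] ctr [ 0.3704 -0.3711] top z 0.0237 yaw 145.8
scene yellow L,W [0.081 0.214] ctr [0.6177 0.561 ] top z 0.0975 yaw -72.7
scene yellow L,W [0.016 0.101] ctr [ 0.295  -0.1818] top z 0.015 yaw -152.1
scene green L,W [0.023 0.138] ctr [ 0.6027 -0.1809] top z 0.0187 yaw -57.0
scene green L,W [0.024 0.139] ctr [ 0.4351 -0.1595] top z 0.0185 yaw 56.6
scene green L,W [0.015 0.091] ctr [ 0.6964 -0.3092] top z 0.0149 yaw 84.3
top tray 0.89 [0.582 0.261] [0.231 0.17 ] 33.2 zmax 0.022
brass [0.6657 0.3137 0.0068] floor [0.0023 0.0062 0.0131]
top penjar 0.68 [0.633 0.521] [0.134 0.082] 70.0 zmax 0.208
top stapler 0.69 [0.458 0.481] [0.146 0.05 ] 10.1 zmax 0.053
top tape 0.64 [ 0.699 -0.004] [0.078 0.078] 32.7 zmax 0.027
top eraser 0.42 [ 0.517 -0.   ] [0.022 0.055] 89.8 zmax 0.021
top mugjar 0.92 [ 0.598 -0.464] [0.077 0.12 ] 74.0 zmax 0.13
scene tray 0.7 [0.579 0.263] [0.232 0.184] 33.4 zmax 0.019
brass [0.6659 0.3143 0.006 ] floor [0.0025 0.0057 0.0124]
scene penjar 0.81 [0.609 0.546] [0.078 0.191] 19.9 zmax 0.206
scene stapler 0.63 [0.454 0.488] [0.165 0.075] 3.0 zmax 0.051
scene tape 0.8 [ 0.702 -0.001] [0.078 0.09 ] 25.5 zmax 0.023
scene mugjar 0.65 [ 0.558 -0.461] [0.171 0.077] 2.1 zmax 0.129
[[-0.    -0.249  0.968]
 [ 0.     0.968  0.249]
 [-1.     0.    -0.   ]]
```

The pictures show three yellows and two greens. The 140 mm ones are the yellow at crop pixel (510,345) and the green at (525,197). The tray is at (140,215) with its brass end to the upper left. In world coordinates:

| Thing | Position | Yaw |
|---|---|---|
| Yellow | (0.434, -0.158) | 56.4° |
| Green | (0.601, -0.179) | -57° |
| Tray | (0.5725, 0.2565) | 33.3° |
| lane_a | (0.551, 0.289) | as the tray |
| lane_b | (0.594, 0.224) | as the tray |

Both cameras agree on these to about 3 mm. I'll start moving.

```bash
python3 -m inch '.49 .92 -.2 .0 0 .47;.49 .92 -.2 0 0 .47;.49 .92 -.2 0 0 .47;.49 .92 -.2 0 0 .47;.49 .92 -.2 0 0 .47;.49 .92 -.2 0 0 .47;.49 .92 -.2 0 0 .47;.49 .92 -.2 0 0 .47;.49 .92 -.2 0 0 .47;.49 .92 -.2 0 0 .47;.49 .92 -.2 0 0 .47;.49 .92 -.2 0 0 .47' 1 20
python3 -m inch '.49 .92 -.2 0 0 .47;.49 .92 -.2 0 0 .47;.49 .92 -.2 0 0 .47;.49 .92 -.2 0 0 .47;.49 .92 -.2 0 0 .47;.49 .92 -.2 0 0 .47;0 0 0 0 0 0;0 0 0 0 0 0'
cat > st.py <<'E'
from m import *
s=arm.get_state(); M=R.from_euler('xyz',s['ee_rot']).as_matrix()
print('t',round(s['t'],2),'tcp',np.round(s['eef_pos'],4),'phi',round(np.degrees(np.arctan2(M[1,1],M[0,1])),1),'xaxis',np.round(M[:,0],3),'w',round(s['width'],4),'F',np.round(s['force'],1),'q',np.round(s['q'],2))
E
python3 st.py
```

```text
t: 2.9
eef_pos: [0.3451, -0.3217, 0.1546]
ee_rot: [-1.19, 1.57, -0.444]
force: [0.9, -0.0, -0.1]
width: 0.0878
t: 3.9
eef_pos: [0.4327, -0.157, 0.1187]
ee_rot: [-1.335, 1.571, -0.344]
force: [-0.9, 0.4, -0.5]
width: 0.0876
t 3.9 tcp [ 0.4327 -0.157   0.1187] phi 146.7 xaxis [ 0. -0. -1.] w 0.0876 F [-0.9  0.4 -0.5] q [ 0.08  0.11 -0.6   0.   -0.87 -0.66]
```

```bash
python3 -m inch '.02 -.03 -.8 0 0 0;0 0 -.8 0 0 0;0 0 -.8 0 0 0;0 0 -.6 0 0 0;0 0 -.4 0 0 0;0 0 -.32 0 0 0;0 0 0 0 0 0;0 0 0 0 0 0'
python3 -m inch '0 0 0 0 0 0;0 0 0 0 0 0;0 0 0 0 0 0;0 0 0 0 0 0;0 0 0 0 0 0;0 0 0 0 0 0;0 0 0 0 0 0;0 0 0 0 0 0' 0 20
python3 -m inch '0 0 .3 0 0 0;0 0 .6 0 0 0;0 0 .8 0 0 0;0 0 .8 0 0 0;0 0 .6 0 0 0;0 0 0 0 0 0;0 0 0 0 0 0'; python3 st.py
```

```text
t: 4.9
eef_pos: [0.4337, -0.1578, 0.0074]
ee_rot: [-1.019, 1.57, -0.029]
force: [-0.4, -0.3, -0.0]
width: 0.0878
t: 5.9
eef_pos: [0.4333, -0.1578, 0.0069]
ee_rot: [2.353, 1.571, -2.94]
force: [-0.1, -0.3, -0.1]
width: 0.0219
t: 6.78
eef_pos: [0.433, -0.1578, 0.0998]
ee_rot: [1.325, 1.571, 2.315]
force: [-0.5, 0.4, -0.1]
width: 0.0217
t 6.78 tcp [ 0.433  -0.1578  0.0998] phi 146.7 xaxis [-0.  0. -1.] w 0.0217 F [-0.5  0.4 -0.1] q [ 0.08  0.13 -0.62 -0.   -0.82 -0.66]
```

```bash
python3 -m inch '.24 .93 0 0 0 -.29;.24 .93 0 0 0 -.29;.25 .93 0 0 0 -.29;.25 .93 0 0 0 -.29;.24 .93 0 0 0 -.29;.24 .93 0 0 0 -.29;.25 .93 0 0 0 -.29;.25 .93 0 0 0 -.29;.24 .93 0 0 0 -.29;.24 .93 0 0 0 -.29;.25 .93 0 0 0 -.29;.25 .93 0 0 0 -.29'
python3 -m inch '.24 .93 0 0 0 -.29;.25 .93 0 0 0 -.29;.25 .93 0 0 0 -.29;.25 .93 0 0 0 -.29;0 0 0 0 0 0;0 0 0 0 0 0'
python3 - <<'E'
import st
from h import *
for n in('top','scene'):
    p=grab(n); f=p['frame']
    if n=='scene': a=f[100:260,230:430]
    else: a=f[100:260,100:300]
    try: o=np.hstack([o,a])
    except NameError: o=a
cv2.imwrite('pics/held1.png',cv2.resize(o[:,:,::-1],None,fx=2,fy=2))
E
```

```text
t: 8.28
eef_pos: [0.5212, 0.1776, 0.0988]
ee_rot: [3.068, 1.569, -2.53]
force: [0.1, 0.2, -1.0]
width: 0.022
t: 9.02
eef_pos: [0.5505, 0.288, 0.0988]
ee_rot: [-3.039, 1.569, -2.453]
force: [0.2, -1.0, -0.2]
width: 0.0217
t 9.03 tcp [0.5505 0.288  0.0988] phi 123.5 xaxis [-0.002 -0.001 -1.   ] w 0.0217 F [ 0.2 -1.  -0.2] q [ 0.8   0.38 -0.27 -0.   -0.92 -1.78]
```

View pics/held1.png

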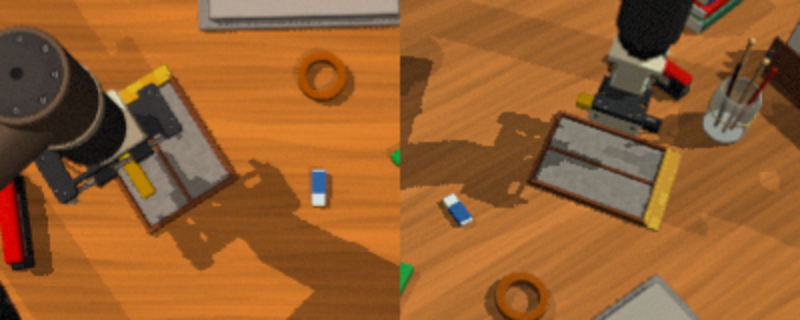

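The picture shows the yellow pen in the fingers over lane_a. It is level and in line with the lane, and its barrel end is at (137,178), away from the brass. Next I lower it.

```bash
python3 -m inch '.02 .03 -.6 0 0 0;0 0 -.7 0 0 0;0 0 -.6 0 0 0;0 0 -.4 0 0 0;0 0 -.3 0 0 0;0 0 -.15 0 0 0;0 0 -.1 0 0 0;0 0 0 0 0 0;0 0 0 0 0 0'; python3 st.py
```

```text
t: 10.25
eef_pos: [0.5521, 0.2897, 0.0149]
ee_rot: [0.121, 1.57, 0.706]
force: [0.0, -0.7, 0.6]
width: 0.0217
t 10.25 tcp [0.5521 0.2897 0.0149] phi 123.5 xaxis [ 0.001  0.    -1.   ] w 0.0217 F [ 0.  -0.7  0.6] q [ 0.8   0.48 -0.34  0.   -0.75 -1.78]
```

```bash
python3 -m inch '0 0 -.06 0 0 0;0 0 -.05 0 0 0;0 0 0 0 0 0;0 0 0 0 0 0'; python3 st.py
```

```text
t: 10.75
eef_pos: [0.552, 0.2896, 0.012]
ee_rot: [-0.086, 1.57, 0.5]
force: [-3.0, -0.4, 5.9]
width: 0.0219
t 10.75 tcp [0.552  0.2896 0.012 ] phi 123.5 xaxis [ 0.  0. -1.] w 0.0219 F [-3.  -0.4  5.9] q [ 0.8   0.48 -0.35  0.   -0.74 -1.78]
```

```bash
python3 -m inch '0 0 0 0 0 0;0 0 0 0 0 0;0 0 0 0 0 0;0 0 0 0 0 0;0 0 .2 0 0 0;0 0 .5 0 0 0;0 0 .7 0 0 0;0 0 .8 0 0 0;0 0 .7 0 0 0' .31
python3 -m inch '.09 -.87 0 0 0 1;.09 -.87 0 0 0 1;.09 -.87 0 0 0 1;.09 -.87 0 0 0 1;.09 -.87 0 0 0 1;.09 -.87 0 0 0 1;.09 -.87 0 0 0 1;.09 -.87 0 0 0 1;.09 -.87 0 0 0 1;.09 -.87 0 0 0 1;.09 -.87 0 0 0 1;.09 -.87 0 0 0 1' 1
python3 -m inch '.09 -.87 0 0 0 1;.09 -.87 0 0 0 1;.09 -.87 0 0 0 1;.09 -.87 0 0 0 1;.09 -.87 0 0 0 1;.09 -.87 0 0 0 .9;0 0 0 0 0 0;0 0 0 0 0 0'; python3 st.py
python3 - <<'E'
from m import *
pens(('scene','top'))
p=grab('top'); f=p['frame'][100:310,130:410,::-1]
cv2.imwrite('pics/after1.png',cv2.resize(f,None,fx=2.5,fy=2.5))
E
```

```text
t: 11.88
eef_pos: [0.5522, 0.2898, 0.1004]
ee_rot: [0.081, 1.569, 0.666]
force: [0.9, -0.4, -0.5]
width: 0.027
t: 13.38
eef_pos: [0.5846, -0.0245, 0.0995]
ee_rot: [-1.455, 1.569, 0.18]
force: [-0.0, -0.0, -0.0]
width: 0.0878
t: 14.38
eef_pos: [0.6005, -0.1802, 0.0989]
ee_rot: [-2.093, 1.57, 0.053]
force: [0.6, 0.5, 0.1]
width: 0.0879
t 14.38 tcp [ 0.6005 -0.1802  0.0989] phi -147.0 xaxis [ 0.001  0.    -1.   ] w 0.0879 F [0.6 0.5 0.1] q [ 0.02  0.39 -0.26 -0.   -0.92  0.56]
scene yellow L,W [0.027 0.141] ctr [0.5541 0.2882] top z 0.0231 yaw 33.5
scene yellow L,W [0.031 0.178] ctr [ 0.369  -0.3695] top z 0.0235 yaw 146.0
scene yellow L,W [0.058 0.342] ctr [ 0.4227 -0.1878] top z 0.0152 yaw -174.1
scene green L,W [0.014 0.092] ctr [ 0.6965 -0.31  ] top z 0.0148 yaw 84.3
scene green L,W [0.066 0.092] ctr [ 0.6127 -0.1967] top z 0.0191 yaw -51.7
top yellow L,W [0.03  0.178] ctr [ 0.3668 -0.3703] top z 0.0242 yaw 146.5
top yellow L,W [0.031 0.139] ctr [0.5517 0.2877] top z 0.0243 yaw 33.2
top yellow L,W [0.016 0.101] ctr [ 0.2931 -0.1778] top z 0.0158 yaw -153.0
top yellow L,W [0.074 0.1  ] ctr [ 0.583  -0.4679] top z 0.105 yaw -52.7
top green L,W [0.039 0.087] ctr [ 0.5776 -0.1605] top z 0.0205 yaw -56.8
```

View pics/after1.png

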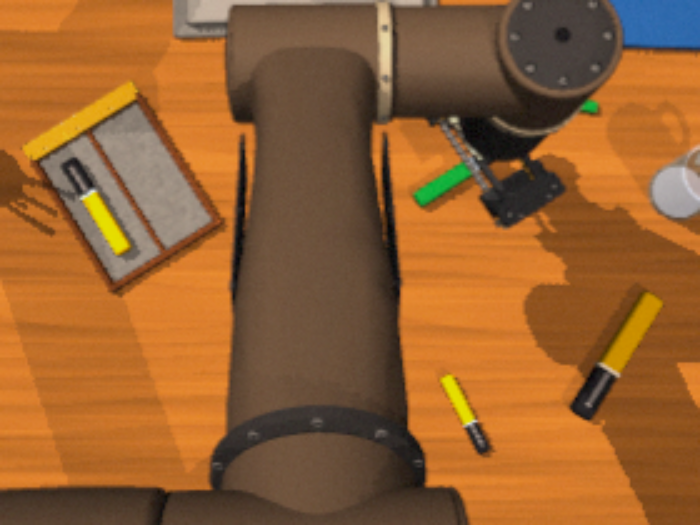

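The picture shows the yellow pen flat in lane_a, with its cap at (75,175) towards the brass. The gripper is over the green pen at (480,180). Now I grasp it.

```bash
python3 -m inch '.01 .03 -.6 0 0 0;0 0 -.8 0 0 0;0 0 -.7 0 0 0;0 0 -.5 0 0 0;0 0 -.3 0 0 0;0 0 -.16 0 0 0;0 0 0 0 0 0;0 0 0 0 0 0'
python3 -m inch '0 0 0 0 0 0;0 0 0 0 0 0;0 0 0 0 0 0;0 0 0 0 0 0;0 0 0 0 0 0;0 0 0 0 0 0;0 0 0 0 0 0;0 0 0 0 0 0' 0 20
python3 -m inch '0 0 .3 0 0 0;0 0 .6 0 0 0;0 0 .8 0 0 0;0 0 .8 0 0 0;0 0 .6 0 0 0;0 0 0 0 0 0;0 0 0 0 0 0'; python3 st.py
```

```text
t: 15.72
eef_pos: [0.6012, -0.1794, 0.007]
ee_rot: [-2.208, 1.57, -0.06]
force: [0.3, -0.6, 0.4]
width: 0.0873
t: 16.73
eef_pos: [0.6007, -0.1794, 0.0063]
ee_rot: [0.741, 1.571, 2.888]
force: [0.4, 0.1, -1.0]
width: 0.022
t: 17.6
eef_pos: [0.6003, -0.1793, 0.0991]
ee_rot: [0.433, 1.57, 2.58]
force: [-0.4, -0.4, -0.5]
width: 0.0218
t 17.6 tcp [ 0.6003 -0.1793  0.0991] phi -147.0 xaxis [-0.  0. -1.] w 0.0218 F [-0.4 -0.4 -0.5] q [ 0.02  0.39 -0.26 -0.   -0.93  0.56]
```

```bash
python3 -m inch '-.01 .75 0 0 0 1;-.01 .75 0 0 0 1;-.01 .75 0 0 0 1;-.01 .75 0 0 0 1;-.01 .75 0 0 0 1;-.01 .75 0 0 0 1;-.01 .75 0 0 0 1;-.01 .75 0 0 0 1;-.01 .75 0 0 0 1;-.01 .75 0 0 0 1;-.01 .75 0 0 0 1;-.01 .75 0 0 0 1'
python3 -m inch '-.01 .75 0 0 0 1;-.01 .75 0 0 0 1;-.01 .75 0 0 0 1;-.01 .75 0 0 0 1;-.01 .75 0 0 0 1;-.01 .69 0 0 0 1;0 0 0 0 0 0;0 0 0 0 0 0'
python3 - <<'E'
import st
from h import *
o=[grab('top')['frame'][100:260,100:300],grab('scene')['frame'][100:260,230:430]]
cv2.imwrite('pics/held2.png',cv2.resize(np.hstack(o)[:,:,::-1],None,fx=2,fy=2))
E
```

```text
t: 19.1
eef_pos: [0.5964, 0.091, 0.0982]
ee_rot: [0.354, 1.569, -2.732]
force: [-0.1, 0.4, -0.4]
width: 0.0219
t: 20.1
eef_pos: [0.5948, 0.2233, 0.0984]
ee_rot: [0.016, 1.569, -2.551]
force: [-0.2, 0.5, -0.4]
width: 0.0217
t 20.1 tcp [0.5948 0.2233 0.0984] phi -57.0 xaxis [-0.001 -0.001 -1.   ] w 0.0217 F [-0.2  0.5 -0.4] q [ 0.67  0.4  -0.24 -0.   -0.93  1.48]
```

View pics/held2.png

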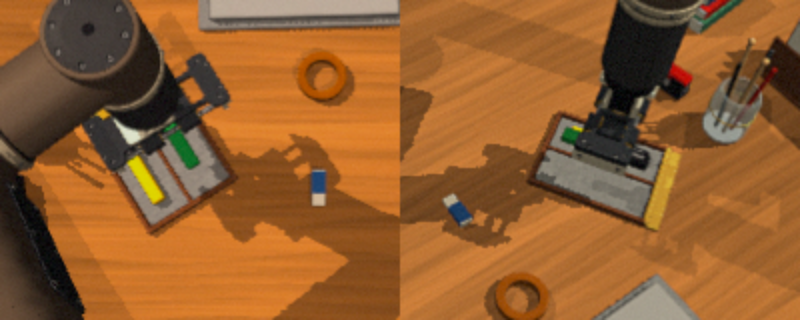

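The green pen is level and in line with lane_b, and its barrel end at (185,150) is away from the brass. I lower it now.

```bash
python3 -m inch '-.02 .02 -.6 0 0 0;0 0 -.7 0 0 0;0 0 -.6 0 0 0;0 0 -.4 0 0 0;0 0 -.3 0 0 0;0 0 -.15 0 0 0;0 0 -.06 0 0 0;0 0 0 0 0 0;0 0 0 0 0 0'
python3 -m inch '0 0 -.06 0 0 0;0 0 -.06 0 0 0;0 0 0 0 0 0;0 0 0 0 0 0'; python3 st.py
```

```text
t: 21.32
eef_pos: [0.595, 0.2246, 0.0155]
ee_rot: [-3.125, 1.57, 0.594]
force: [0.4, 0.1, -0.8]
width: 0.0217
t: 21.82
eef_pos: [0.5947, 0.2244, 0.0114]
ee_rot: [0.022, 1.571, -2.543]
force: [-0.2, -0.8, 0.5]
width: 0.0223
t 21.82 tcp [0.5947 0.2244 0.0114] phi -57.0 xaxis [-0. -0. -1.] w 0.0223 F [-0.2 -0.8  0.5] q [ 0.67  0.5  -0.32 -0.   -0.76  1.48]
```

```bash
python3 -m inch '0 0 -.03 0 0 0;0 0 0 0 0 0;0 0 0 0 0 0'
python3 -m inch '0 0 0 0 0 0;0 0 0 0 0 0;0 0 0 0 0 0;0 0 0 0 0 0;0 0 .2 0 0 0;0 0 .5 0 0 0;0 0 .7 0 0 0;0 0 .8 0 0 0;0 0 .8 0 0 0;0 0 .8 0 0 0' .31
python3 -m inch '0 -.8 0 0 0 0;0 -.8 0 0 0 0;0 -.8 0 0 0 0;0 -.8 0 0 0 0;0 -.8 0 0 0 0;0 -.8 0 0 0 0;0 -.8 0 0 0 0;0 -.8 0 0 0 0;0 -.8 0 0 0 0;0 -.8 0 0 0 0;0 0 0 0 0 0;0 0 0 0 0 0'
python3 - <<'E'
from m import *
import st
pens()
for n in('top','scene'):
    p=grab(n); c=cloud(p)
    for t in('tray','eraser','tape','stapler'):
        for m in arm.masks_of(p,t)[:1]:
            w=c[m['mask']&(p['range_z']>0)]; r=cv2.minAreaRect(w[:,:2].astype(np.float32)); print(n,t,np.round(r[0],3),np.round(r[1],3),round(r[2],1))
    if n=='top': cv2.imwrite('pics/end.png',cv2.resize(p['frame'][100:310,100:380,::-1],None,fx=2.5,fy=2.5))
E
```

```text
t: 22.2
eef_pos: [0.5948, 0.2244, 0.0113]
ee_rot: [2.602, 1.571, 0.037]
force: [-2.9, -0.6, 5.6]
width: 0.0218
t: 23.45
eef_pos: [0.5949, 0.2245, 0.1268]
ee_rot: [3.11, 1.569, 0.545]
force: [0.6, 0.2, -0.3]
width: 0.0275
t: 24.95
eef_pos: [0.5948, -0.0159, 0.1246]
ee_rot: [3.129, 1.571, 0.563]
force: [0.2, 0.1, -0.1]
width: 0.0271
t 24.95 tcp [ 0.5948 -0.0159  0.1246] phi -57.0 xaxis [ 0.  0. -1.] w 0.0271 F [ 0.2  0.1 -0.1] q [ 0.3   0.31 -0.3  -0.   -0.95  1.85]
top yellow L,W [0.03  0.177] ctr [ 0.3664 -0.3703] top z 0.0243 yaw 146.5
top yellow L,W [0.015 0.101] ctr [ 0.2945 -0.1774] top z 0.0161 yaw -153.9
scene yellow L,W [0.03 0.18] ctr [ 0.3691 -0.3698] top z 0.0232 yaw 146.0
scene yellow L,W [0.025 0.139] ctr [0.5542 0.2886] top z 0.0231 yaw 33.3
scene yellow L,W [0.017 0.102] ctr [ 0.2969 -0.1813] top z 0.0151 yaw -151.9
scene green L,W [0.025 0.14 ] ctr [0.5972 0.2222] top z 0.0234 yaw 33.0
scene green L,W [0.015 0.092] ctr [ 0.6964 -0.3109] top z 0.015 yaw 84.4
top tray [0.459 0.481] [0.149 0.049] 10.6
top eraser [ 0.517 -0.   ] [0.055 0.023] 0.5
top stapler [0.464 0.482] [0.159 0.051] 10.3
scene tray [0.583 0.258] [0.225 0.169] 33.0
scene tape [ 0.704 -0.006] [0.077 0.077] 41.3
scene stapler [0.455 0.492] [0.153 0.081] 13.8
```

View pics/end.png

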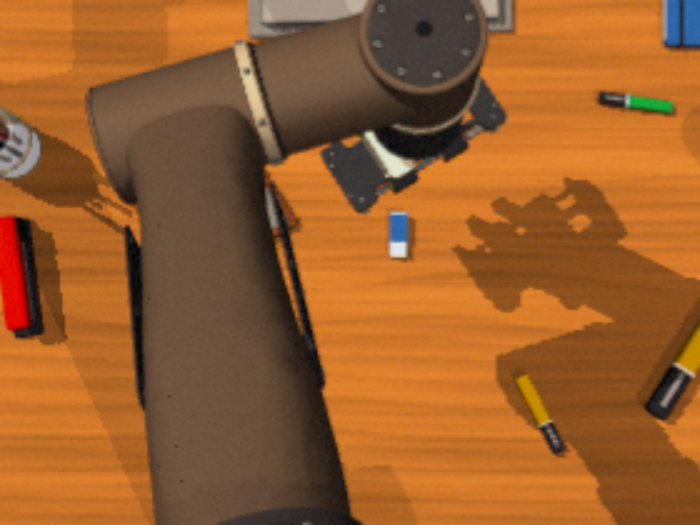

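In this picture the arm hides the tray from the top camera. The scene camera shows both pens flat in their lanes, caps towards the brass, and the other things look in place. The gripper is clear of everything, so I hand in.

```bash
python3 -c "
from station import arm
print(arm.job_done())"
```

```text
the job is handed in; nothing more can be done
None
```

I laid the yellow pen in lane_a and the green pen in lane_b, both with the black cap towards the brass end. I lowered each one until the wrist felt about 5.5 N of contact, then opened the fingers to about 27 mm and withdrew. I handed the job in at about 25 s, with no verdict reported.

**Pens:** in the last scene-camera measurement, both centres were within about 4 mm of their lane's centre and their directions within 1° of the tray's. Their tops stood at about 23 mm, which means both lie flat on the lane floor. The gripper was clear of everything.

**Other things:** the eraser, tape and stapler measured within about 10 mm of where they started. I did not measure the mug and pencil jar again at the end, but the arm never came near them and I felt no unexpected force.

**Checks that failed:** the arm hid the tray from the top camera at the end, so that view gave no result for the two pens. Its one "tray" detection was really the stapler. The final pen check therefore rests on the scene camera; the top camera had confirmed the yellow pen earlier, before the green one was placed.

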